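# Sort closed tins of silver and wax by heft

### The job

The three plain aluminium tins on the bench mat each hold either a cast silver slug or a light wax blank, and the lids stay shut, so lift them and tell by the weight. Stand every tin with silver upright in the blue tray lined in red and every tin with wax upright in the wooden tray, flat on the tray floor, setting them down without dropping or knocking them. Leave the brass-lidded tin, the charcoal block, the torch and the pliers where they are.

Things in the scene. Friction and masses are not known exactly. Their poses are not given: they have to be found in the camera images.
- tin_1: closed round tin, bare aluminium, 52 mm diameter, 48 mm high, upright on the 3 mm thick grey bench mat; origin at the centre of its underside. The three plain tins look alike; the number tells nothing. Hidden inside, loose: a silver slug (300 to 410 g in all) or a wax blank (60 to 105 g in all). One or two of the three hold silver; which ones changes from run to run.
- tin_2: closed round tin, bare aluminium, 52 mm diameter, 48 mm high, upright on the 3 mm thick grey bench mat; origin at the centre of its underside. The three plain tins look alike; the number tells nothing. Hidden inside, loose: a silver slug (300 to 410 g in all) or a wax blank (60 to 105 g in all). One or two of the three hold silver; which ones changes from run to run.
- tin_3: closed round tin, bare aluminium, 52 mm diameter, 48 mm high, upright on the 3 mm thick grey bench mat; origin at the centre of its underside. The three plain tins look alike; the number tells nothing. Hidden inside, loose: a silver slug (300 to 410 g in all) or a wax blank (60 to 105 g in all). One or two of the three hold silver; which ones changes from run to run.
- tray_silver: blue steel stock tray lined in red, for silver: 250 mm long (its x) by 150 mm wide (its y), open-topped, rim 28 mm high, walls and floor 5 mm thick; fixed; origin at the centre of its underside, so tins stand at z = 5 mm in its frame. Left or right of the mat (the two swap), turned by up to 12 degrees.
- tray_wax: light wooden stock tray with cork floor, for wax: 250 mm long (its x) by 150 mm wide (its y), open-topped, rim 28 mm high, walls and floor 5 mm thick; fixed; origin at the centre of its underside, so tins stand at z = 5 mm in its frame. Left or right of the mat (the two swap), turned by up to 12 degrees.
- tin_checked: tin like the others (52 mm diameter, 48 mm high, origin at the centre of its underside) but with a brass-yellow lid, standing among them on the mat; the four tins form a rough square, centres at least 105 mm apart; already dealt with. A bystander: not to be moved.
- charcoal: black charcoal soldering block, 90 by 170 by 35 mm high, lying beyond the mat; origin at the centre of its underside, long side along its y. A bystander: not to be moved.
- torch: hand gas torch with red handle, brass valves and copper burner, 290 mm long along its x, 41 mm high, lying beyond the trays; origin near its valves, on the bench. A bystander: not to be moved.
- pliers: flat-nose pliers with green handles, 160 mm long along its x, 10 mm high, lying beyond the trays; origin near the middle, on the bench. A bystander: not to be moved.
Not all that is in view belongs to the job. What is shaped like the tin_3 but green is not meant. What is shaped like the tin_2 but turquoise is not meant.

How it is judged (in metres and radians):
At the end, for the whole second after the job is handed in: All three plain tins stand upright (within 7 degrees), at rest, flat on a tray floor: silver ones (pressing over 1.75 N) in the blue tray, wax ones (under 1.75 N) in the wooden tray. The brass-lidded tin, charcoal block, torch and pliers are within 20 mm of their starts (angle between each of tin_1, tin_2, tin_3's own z axis and vertical below 0.12 rad and linear speed of each of tin_1, tin_2, tin_3 below 0.02 m/s and ((x of tin_1 in the frame of tray_silver between -0.105 and 0.105 m and y of tin_1 in the frame of tray_silver between -0.055 and 0.055 m and z of tin_1 in the frame of tray_silver between -0.002 and 0.013 m and contact force between tin_1 and tray_silver above 1.75 N) or (x of tin_1 in the frame of tray_wax between -0.105 and 0.105 m and y of tin_1 in the frame of tray_wax between -0.055 and 0.055 m and z of tin_1 in the frame of tray_wax between -0.002 and 0.013 m and contact force between tin_1 and tray_wax between 0.2 and 1.75 N)) and ((x of tin_2 in the frame of tray_silver between -0.105 and 0.105 m and y of tin_2 in the frame of tray_silver between -0.055 and 0.055 m and z of tin_2 in the frame of tray_silver between -0.002 and 0.013 m and contact force between tin_2 and tray_silver above 1.75 N) or (x of tin_2 in the frame of tray_wax between -0.105 and 0.105 m and y of tin_2 in the frame of tray_wax between -0.055 and 0.055 m and z of tin_2 in the frame of tray_wax between -0.002 and 0.013 m and contact force between tin_2 and tray_wax between 0.2 and 1.75 N)) and ((x of tin_3 in the frame of tray_silver between -0.105 and 0.105 m and y of tin_3 in the frame of tray_silver between -0.055 and 0.055 m and z of tin_3 in the frame of tray_silver between -0.002 and 0.013 m and contact force between tin_3 and tray_silver above 1.75 N) or (x of tin_3 in the frame of tray_wax between -0.105 and 0.105 m and y of tin_3 in the frame of tray_wax between -0.055 and 0.055 m and z of tin_3 in the frame of tray_wax between -0.002 and 0.013 m and contact force between tin_3 and tray_wax between 0.2 and 1.75 N)) and distance of each of tin_checked, charcoal, torch, pliers from where it was at the start of the episode below 0.02 m); the robot touches nothing.
It fails at once if a plain tin is dropped or knocked: it moves faster than 0.5 m/s with no finger on it ((linear speed of tin_1 above 0.5 m/s and contact force between the fingers and tin_1 below 0.05 N) or (linear speed of tin_2 above 0.5 m/s and contact force between the fingers and tin_2 below 0.05 N) or (linear speed of tin_3 above 0.5 m/s and contact force between the fingers and tin_3 below 0.05 N)).
It fails at once if the brass-lidded tin, the charcoal block, the torch or the pliers is moved by more than 20 mm (distance of any of tin_checked, charcoal, torch, pliers from where it was at the start of the episode above 0.02 m).
It also fails if it takes over 64 s, if anything falls off the work surface, if the arm or the gripper's body presses on something with over 40 N, if the wrist force passes 120 N, or if a joint passes its speed limit or range.

### The arm

A 6-joint arm with a two-finger parallel gripper is mounted at the origin on the work surface. World frame = base frame: x ahead of the robot, y to its left, z up, the work surface at z = 0. Lengths are in mm, angles in rad, forces in N, time in s.
With the tool pointing down it reaches from about 425 to 950 mm from the base axis. Payload 14.7 kg.
Tool frame: the origin (TCP) lies at the very end of the fingers, on their centre line; the grasp point (between the pads) lies 19 mm behind it; z points along the fingers, y is the line along which they close (so a half turn about z gives the same grasp; the last joint's range is limited). The gripper opens to 85 mm and grips with 20 to 120 N. Pads are 22 mm wide; open, the fingers measure 114 mm over their backs; the gripper's body (76 mm by 85 mm) begins 54 mm behind the grasp point. The pads swing forward as they close: fully open they stand 13 mm farther back than shut.
Start: joints at [-1.336, 0.48, 1.596, -0, 1.065, -0.047], TCP at [180.772, -624.351, 231.297] pointing down, gripper open.
Joint ranges: [-2.75, 2.75], [-0.82, 2.05], [0.23, 2.67], [-1.56, 4.7], [0.09, 2.69], [-2.92, 2.92]. Speed limits (rad/s): [1.89, 1.89, 2.39, 3.01, 3.01, 3.01].

### API

Orientations are given as a rotation vector (axis times angle).
In Python, from plant import read_state, get_image, sign_off gives the robot as it stands.
- The arm moves only by the shell command python3 -m handwheel 'ROWS' [FORCE]. ROWS is JSON, a list of rows, each a list of 7 numbers: the turn, a rotation vector about the tool's x, y, z as a fraction of full scale, then the shift along the tool's x, y, z as a fraction of full scale, then the opening, from 0 (shut) to 1 (fully open). In form: [[ax, ay, az, x, y, z, fingers], ...]. A call has 1 to 8 rows; each row shifts and turns the commanded pose from where the row before left it, along the tool's axes as they then stand; what a row does not reach is not made up. Full scale, the value 1, is 2 cm for a shift and 4 degrees for a turn. A row lasts 1/8 s, in which the tool goes at most 62.5 mm and 10.7 degrees, less where a joint would pass 70% of its speed; a pose out of reach is approached as far as the arm can. A call with a number of a shift or a turn outside -1 to 1 is refused whole. A call with a gripper value outside its range is refused whole. The fingers move at their own pace and stop on an object; FORCE is the grip in N (left out, the last holds). Time passes only in rows, so rows that do not move let the fingers close. It gives the time, the measured TCP pose, the force, the opening and the grip force at its end, in the units of the state.
- read_state(): the state, without advancing time (a new reading comes with each control period).
- get_image(name): name is "side" or "top" or "wrist"; returns a dict with "img" (384x512x3 uint8, blue, green, red), "K" (3x3 intrinsics, pixels), "position" and "rotation" of the camera in the world; the wrist camera has in their place "hand_eye" (4x4, takes a point from camera to tool coordinates, whose origin is the TCP and whose axes are the flange's). Camera axes: x right, y up, looking along -z (the intrinsics and any distortion apply to the point x, -y, -z); pixel columns grow to the right and rows downward; lengths in mm; the calibration is good to about 2 mm. A picture is of the moment at which its call begins: read the wrist's pose just before it. There is no depth.
- sign_off(): hands the job in; it is judged then, once.
The state is a dict: "clock": time; "joints": joint angles; "joint_velocities": joint speeds; "tau": joint torques, N m; "position": TCP position; "ee_rot": TCP orientation; "force": force on the tool from outside, world axes, zero at the start; "wrist_torque": the same for the moment, N m; "opening": finger opening in mm; "finger_force": force on a finger pad.
Only numpy, scipy, OpenCV 4.12 (cv2) and the standard library are available. Lean on these libraries where they do the work, as an engineer would, in place of code of your own. Each camera call takes 0.05 s, during which the arm holds its last target. There are 200 camera calls.

## Working session

There is one attempt and no reset: what is moved stays moved. The work goes in short steps, Python scripts to look and compute and a shell command to move; the robot and the scene stay as the last step left them, time stands still between calls to the robot, and variables do not carry over. Pictures are saved under pics/ and viewed, at most 10 in all, crops included, and the job is handed in when it is done.

```bash
mkdir -p pics; python3 - <<'E'
from plant import *
import cv2
s=read_state();print(s)
for n in("top","side"):
    d=get_image(n);cv2.imwrite(f"pics/{n}0.png",d["img"]);print(n,d["K"],d["position"],d["rotation"],[k for k in d])
E
```

```text
{'clock': 0.0, 'joints': array([-1.33561301e+00,  4.80806374e-01,  1.59686420e+00,  1.46821348e-05,
        1.06508890e+00, -4.65832196e-02]), 'joint_velocities': array([ 0.00025691, -0.00010327,  0.00042875,  0.00084001,  0.00076148,
       -0.00099927]), 'tau': array([ 4.09107117e-03, -9.50638461e+01, -4.30178082e+01, -3.64685604e-05,
        1.24305894e-02,  9.46723191e-06]), 'position': array([ 180.67601722, -623.96678985,  230.69251274]), 'ee_rot': array([-3.10931711e+00, -4.40960821e-01,  1.52444915e-04]), 'force': array([-1.04338272, -0.13952124,  0.34895782]), 'wrist_torque': array([-0.03095206, -0.00037538,  0.00232909]), 'finger_force': 0.0, 'opening': 85.0993922056669}
top [[409.91248973   0.         256.55391318]
 [  0.         409.91248973 188.02148638]
 [  0.           0.           1.        ]] [371.24643663  -1.81638159 980.50959907] [ 0.13767039 -0.1584338  -1.54497772] ['img', 'K', 'position', 'rotation']
side [[410.32606819   0.         251.23941012]
 [  0.         410.32606819 191.45965434]
 [  0.           0.           1.        ]] [318.39425943 850.72545445 712.49278532] [ 0.17662001 -1.30853751 -2.63071725] ['img', 'K', 'position', 'rotation']
```

View pics/top0.png

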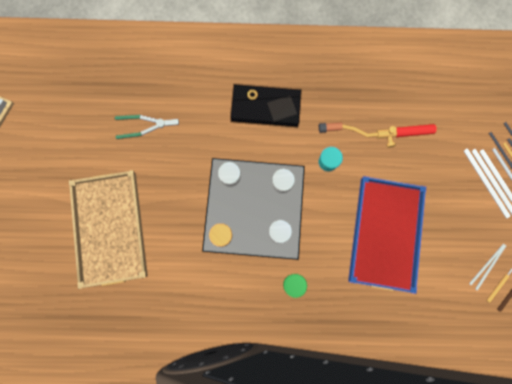

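View pics/side0.png

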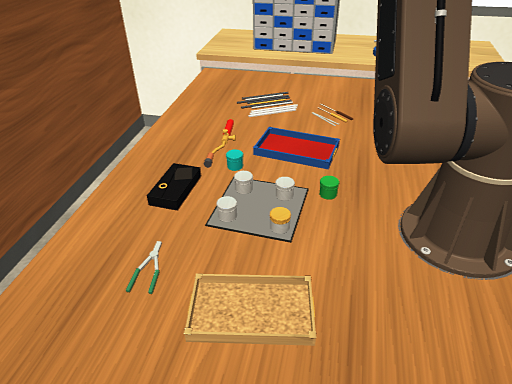

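The top picture shows the grey mat with three plain tins at (229,173), (283,179) and (280,231), and the brass-lidded one at (220,235). The wooden tray is around (107,229) and the blue/red tray around (388,235). The turquoise (331,158) and green (295,286) tins stand off the mat and are decoys. I'll confirm this in an enlarged crop and measure there.

```bash
cat > h.py <<'E'
import numpy as np,cv2
from scipy.spatial.transform import Rotation as R
def ray(d,u,v,z):
    K=d["K"];r=R.from_rotvec(d["rotation"]).as_matrix() if np.ndim(d["rotation"])==1 else d["rotation"]
    c=np.array([(u-K[0,2])/K[0,0],-(v-K[1,2])/K[1,1],-1]);w=r@c;p=np.array(d["position"])
    return p+w*(z-p[2])/w[2]
E
python3 - <<'E'
from plant import *
from h import *
d=get_image("top");im=d["img"]
c=cv2.resize(im[140:300,195:365],None,fx=3.5,fy=3.5,interpolation=cv2.INTER_CUBIC);cv2.imwrite("pics/crop.png",c)
for n,(u,v) in dict(A=(229,173),B=(283,179),C=(280,231),brass=(220,235),green=(295,286),turq=(331,158)).items(): print(n,ray(d,u,v,51 if n<'D' or n=='brass' else 48).round(1))
hsv=cv2.cvtColor(im,cv2.COLOR_BGR2HSV)
m=((hsv[...,2]>185)&(hsv[...,1]<40)).astype(np.uint8)
n,l,st,ce=cv2.connectedComponentsWithStats(m)
for i in range(1,n):
    if 150<st[i,4]<900: 
        (x,y),r=cv2.minEnclosingCircle(np.argwhere(l==i)[:,::-1].astype(np.float32)); print(ce[i].round(1),st[i],(round(x,1),round(y,1),round(r,1)),ray(d,*ce[i],51).round(1))
for nm,cs in dict(wax=[(70,181),(133,171),(146,276),(79,287)],sil=[(363,178),(425,186),(415,291),(350,281)]).items():
    p=np.array([ray(d,u,v,28) for u,v in cs]);print(nm,p.round(0)[:,:2].tolist(),p.mean(0).round(1))
E
```

```text
A [583.4  52.2  51. ]
B [571.9 -73.4  51. ]
C [451.3 -67.5  51. ]
brass [439.5  67.9  51. ]
green [ 330.5 -102.    48. ]
turq [ 625.7 -186.5   48. ]
[157.7 122.5] [140 115  38  19 214] (158.0, 122.9, 19.3) [702.3 225.1  51. ]
[486.7 183.1] [464 149  46  69 367] (487.5, 182.5, 39.8) [ 572.8 -549.3   51. ]
[492.2 179.8] [472 149  40  64 325] (492.5, 180.5, 36.5) [ 581.1 -563.1   51. ]
[496.1 173.8] [480 150  32  51 260] (496.0, 175.0, 29.2) [ 595.6 -573.6   51. ]
[228.5 172.3] [218 162  22  22 374] (228.5, 172.5, 11.1) [585.1  53.5  51. ]
[283.1 179. ] [273 169  22  21 377] (283.2, 179.0, 11.0) [571.9 -73.7  51. ]
[280.  230.9] [269 220  23  23 416] (280.0, 230.8, 11.5) [451.6 -67.6  51. ]
[488.4 265.6] [470 245  36  44 243] (489.2, 266.0, 25.7) [ 383.5 -536.7   51. ]
wax [[561.0, 427.0], [588.0, 281.0], [345.0, 234.0], [318.0, 382.0]] [453.2 331.   28. ]
sil [[584.0, -266.0], [567.0, -414.0], [324.0, -377.0], [343.0, -229.0]] [ 454.5 -321.7   28. ]
```

View pics/crop.png

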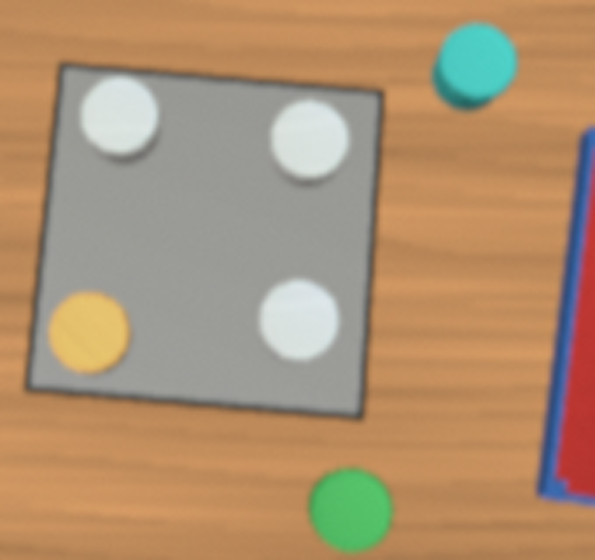

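The crop confirms three bare aluminium lids at crop (119,116), (310,139) and (299,320), with brass at (89,332). The green and turquoise tins are off the mat. I start with tin C at (451.5,-67.5): square the tool with the world axes and travel there.

```bash
python3 -m handwheel '[[0,0,1,0,0,1,1],[0,0,1,0,0,1,1],[0,0,1,0,0,1,1],[0,0,1,0,0,1,1],[0,0,0.04,1,-1,1,1],[0,0,0,1,-1,0,1],[0,0,0,1,-1,0,1],[0,0,0,1,-1,0,1]]' 40
python3 -m handwheel '[[0,0,0,1,-1,0,1],[0,0,0,1,-1,0,1],[0,0,0,1,-1,0,1],[0,0,0,1,-1,0,1],[0,0,0,1,-1,0,1],[0,0,0,1,-1,0,1],[0,0,0,1,-1,0,1],[0,0,0,1,-1,0,1]]'
python3 -m handwheel '[[0,0,0,1,-1,0,1],[0,0,0,0.5,-1,0,1],[0,0,0,0,-1,0,1],[0,0,0,0,-1,0,1],[0,0,0,0,-1,0,1],[0,0,0,0,-1,0,1],[0,0,0,0,-1,0,1],[0,0,0,0,-1,0,1]]'
python3 -m handwheel '[[0,0,0,0,-1,0,1],[0,0,0,0,-1,0,1],[0,0,0,0,-1,0,1],[0,0,0,0,-1,0,1],[0,0,0,0,-1,0,1],[0,0,0,0,-0.8,0,1],[0,0,0,0,0,0,1],[0,0,0,0,0,0,1]]'
```

```text
clock: 1.15
position: [261.3, -543.5, 131.0]
ee_rot: [-3.141, 0.001, 0.0]
force: [-0.6, 0.6, -0.6]
opening: 85.5
finger_force: 0.0
clock: 2.15
position: [421.3, -383.6, 131.2]
ee_rot: [-3.141, 0.0, 0.0]
force: [-0.8, 0.6, -0.1]
opening: 85.4
finger_force: 0.0
clock: 3.15
position: [450.8, -223.1, 131.3]
ee_rot: [-3.142, 0.0, -0.0]
force: [-0.0, -0.1, -0.1]
opening: 85.4
finger_force: 0.0
clock: 4.15
position: [451.1, -108.5, 131.4]
ee_rot: [3.141, 0.0, 0.0]
force: [-0.1, -1.0, 0.0]
opening: 85.6
finger_force: 0.0
```

```bash
python3 -m handwheel '[[0,0,0,0,-1,0,1],[0,0,0,0,-1,1,1],[0,0,0,0,-0.05,1,1],[0,0,0,0,0,1,1],[0,0,0,0,0,1,1],[0,0,0,0,0,1,1],[0,0,0,0,0,0.5,1],[0,0,0,0,0,0.45,0.5]]' 40
python3 -m handwheel '[[0,0,0,0,0,0,0.5],[0,0,0,0,0,0,0.4],[0,0,0,0,0,0,0.4],[0,0,0,0,0,0,0.4],[0,0,0,0,0,0,0.4],[0,0,0,0,0,0,0.4]]'
python3 -m handwheel '[[0,0,0,0,0,-0.5,0.4],[0,0,0,0,0,-1,0.4],[0,0,0,0,0,-1,0.4],[0,0,0,0,0,-1,0.4],[0,0,0,0,0,-1,0.4],[0,0,0,0,0,0,0.4]]'
for i in 1 2 3 4 5; do python3 -m handwheel '[[0,0,0,0,0,0,0.4]]' | grep -E "force|pos"; done; python3 -c "
from plant import *
import cv2
cv2.imwrite('pics/w1.png',get_image('wrist')['img'])"
```

```text
clock: 5.15
position: [451.0, -67.7, 12.0]
ee_rot: [3.142, -0.001, 0.0]
force: [0.0, -0.6, 0.6]
opening: 70.0
finger_force: 0.0
clock: 5.9
position: [450.9, -67.3, 12.3]
ee_rot: [3.142, -0.0, 0.0]
force: [-0.2, -0.5, -0.7]
opening: 51.9
finger_force: 41.8
clock: 6.65
position: [451.7, -67.6, 103.9]
ee_rot: [3.141, -0.0, 0.004]
force: [-0.4, 0.5, -1.7]
opening: 51.6
finger_force: 41.9
position: [450.7, -67.3, 102.2]
force: [0.0, -0.6, -0.9]
finger_force: 41.9
position: [450.4, -67.3, 101.7]
force: [0.7, 0.0, -1.1]
finger_force: 41.9
position: [450.5, -67.3, 101.8]
force: [1.0, 0.0, -1.3]
finger_force: 41.9
position: [450.7, -67.3, 102.0]
force: [-0.1, 1.2, -1.0]
finger_force: 41.9
position: [450.8, -67.3, 102.1]
force: [-0.7, -0.2, -1.2]
finger_force: 41.9
```

Lifted, the force settles at about -1.1 N against about 0 empty, so tin C is wax (silver would read 3 to 4 N). It goes in the wooden tray at (404,322).

```bash
python3 -m handwheel '[[0,0,0,0,-0.5,0,0.4],[0,0,0,0,-1,0,0.4],[0,0,0,0,-1,0,0.4],[0,0,0,0,-1,0,0.4],[0,0,0,0,-1,0,0.4],[0,0,0,0,-1,0,0.4],[0,0,0,0,-1,0,0.4],[0,0,0,0,-1,0,0.4]]'
python3 -m handwheel '[[0,0,0,-0.33,-1,0,0.4],[0,0,0,-1,-1,0,0.4],[0,0,0,-1,-1,0,0.4],[0,0,0,0,-1,0,0.4],[0,0,0,0,-1,0,0.4],[0,0,0,0,-1,0,0.4],[0,0,0,0,-1,0,0.4],[0,0,0,0,-1,0,0.4]]'
python3 -m handwheel '[[0,0,0,0,-1,0,0.4],[0,0,0,0,-1,0,0.4],[0,0,0,0,-1,0,0.4],[0,0,0,0,-0.7,0,0.4],[0,0,0,0,-0.25,0,0.4],[0,0,0,0,0,1,0.4],[0,0,0,0,0,1,0.4],[0,0,0,0,0,1,0.4]]'
python3 -m handwheel '[[0,0,0,0,0,0.5,0.4],[0,0,0,0,0,0.25,0.4],[0,0,0,0,0,0.25,0.4],[0,0,0,0,0,0.1,0.4],[0,0,0,0,0,0,0.4],[0,0,0,0,0,0,0.4]]'
```

```text
clock: 8.32
position: [450.6, 83.8, 102.3]
ee_rot: [-3.142, 0.0, 0.0]
force: [0.1, -0.3, -1.2]
opening: 51.6
finger_force: 41.9
clock: 9.32
position: [403.9, 243.8, 102.3]
ee_rot: [-3.142, 0.0, 0.0]
force: [0.4, -0.4, -1.2]
opening: 51.9
finger_force: 41.9
clock: 10.32
position: [404.3, 321.3, 41.8]
ee_rot: [3.141, -0.001, -0.0]
force: [0.0, -0.0, -0.4]
opening: 51.5
finger_force: 41.9
clock: 11.08
position: [404.5, 321.8, 20.6]
ee_rot: [-3.141, 0.0, -0.001]
force: [0.1, -0.1, -0.7]
opening: 52.0
finger_force: 41.9
```

View pics/w1.png

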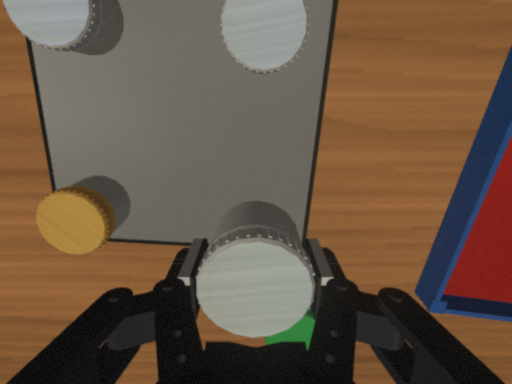

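The wrist picture shows the plain tin upright between the pads at (255,287), with brass untouched at (75,220). I set it down the last 6 mm gently.

```bash
python3 -m handwheel '[[0,0,0,0,0,0.15,0.4],[0,0,0,0,0,0.1,0.4],[0,0,0,0,0,0.03,0.4],[0,0,0,0,0,0,0.4]]'
python3 -m handwheel '[[0,0,0,0,0,0.03,0.4],[0,0,0,0,0,0,0.4]]'
```

```text
clock: 11.58
position: [404.3, 321.6, 14.6]
ee_rot: [3.142, -0.0, -0.0]
force: [-0.1, 0.4, -1.7]
opening: 52.0
finger_force: 41.9
clock: 11.82
position: [404.4, 321.7, 14.3]
ee_rot: [-3.141, 0.0, -0.0]
force: [-0.6, -0.5, 4.0]
opening: 51.7
finger_force: 42.3
```

```bash
python3 -m handwheel '[[0,0,0,0,0,0,0.76],[0,0,0,0,0,0,0.76],[0,0,0,0,0,-0.5,0.76],[0,0,0,0,0,-1,0.76],[0,0,0,0,0,-1,0.8],[0,0,0,0,0,-1,1],[0,0,0,1,1,-1,1],[0,0,0,1,1,-0.5,1]]'
python3 -m handwheel '[[0,0,0,1,1,0,1],[0,0,0,1,1,0,1],[0,0,0,1,1,0,1],[0,0,0,1,1,0,1],[0,0,0,1,1,0,1],[0,0,0,1,1,0,1],[0,0,0,1,1,0,1],[0,0,0,0,1,0,1]]'
python3 -m handwheel '[[0,0,0,0,1,0,1],[0,0,0,0,1,0,1],[0,0,0,0,1,0,1],[0,0,0,0,0.4,0,1],[0,0,0,0,0,0,1],[0,0,0,0,0,0,1]]'
python3 -m handwheel '[[0,0,0,0,0,0,1]]'
python3 - <<'E'
from plant import *
import cv2
s=read_state();d=get_image('wrist');print(s['position'],d['hand_eye'].round(3).tolist(),d['K'].round(1).tolist())
cv2.imwrite('pics/w2.png',d['img'])
E
```

```text
clock: 12.82
position: [445.1, 281.6, 115.9]
ee_rot: [-3.141, -0.001, -0.002]
force: [-0.4, 0.3, -0.1]
opening: 85.6
finger_force: 0.0
clock: 13.82
position: [585.4, 120.8, 114.6]
ee_rot: [-3.141, 0.001, -0.002]
force: [-0.5, -0.2, -0.7]
opening: 85.5
finger_force: 0.0
clock: 14.58
position: [584.3, 54.0, 114.1]
ee_rot: [-3.141, 0.0, -0.0]
force: [0.2, -0.7, 0.0]
opening: 85.9
finger_force: 0.0
clock: 14.7
position: [584.3, 54.2, 114.1]
ee_rot: [-3.142, -0.001, 0.0]
force: [0.4, 0.1, -0.5]
opening: 85.5
finger_force: 0.0
[584.25982522  54.16852175 114.05604663] [[0.001, 0.946, 0.325, 83.574], [1.0, -0.001, -0.0, -0.05], [-0.0, 0.325, -0.946, -142.987], [0.0, 0.0, 0.0, 1.0]] [[288.8, 0.0, 255.1], [0.0, 288.8, 190.7], [0.0, 0.0, 1.0]]
```

View pics/w2.png

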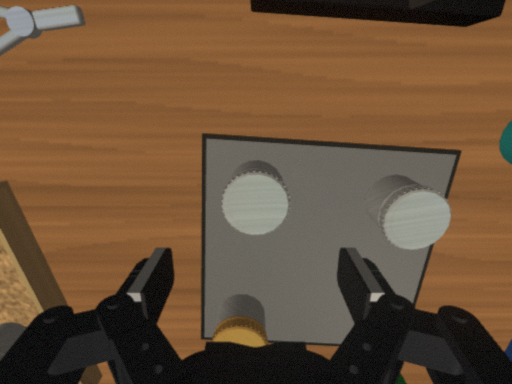

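The wrist picture shows tin A at (255,203), centred in y and about 2.5 mm ahead in x; charcoal and pliers are clear. Now grasp, lift and weigh.

```bash
python3 -m handwheel '[[0,0,0,0.1,0,0.5,1],[0,0,0,0,0,1,1],[0,0,0,0,0,1,1],[0,0,0,0,0,1,1],[0,0,0,0,0,1,1],[0,0,0,0,0,0.6,1],[0,0,0,0,0,0,0.5],[0,0,0,0,0,0,0.4]]' 40
python3 -m handwheel '[[0,0,0,0,0,0,0.4],[0,0,0,0,0,0,0.4],[0,0,0,0,0,0,0.4],[0,0,0,0,0,0,0.4],[0,0,0,0,0,0,0.4]]'
python3 -m handwheel '[[0,0,0,0,0,-0.5,0.4],[0,0,0,0,0,-1,0.4],[0,0,0,0,0,-1,0.4],[0,0,0,0,0,-1,0.4],[0,0,0,0,0,-1,0.4],[0,0,0,0,0,0,0.4],[0,0,0,0,0,0,0.4]]'
for i in 1 2 3 4 ; do python3 -m handwheel '[[0,0,0,0,0,0,0.4]]' | grep -E "force|pos"; done
```

```text
clock: 15.75
position: [586.7, 53.7, 12.5]
ee_rot: [-3.142, 0.0, -0.001]
force: [-2.7, 10.6, 32.4]
opening: 51.7
finger_force: 31.1
clock: 16.38
position: [586.7, 53.7, 12.7]
ee_rot: [-3.142, 0.0, -0.001]
force: [-2.0, 2.0, 7.3]
opening: 52.2
finger_force: 43.1
clock: 17.25
position: [585.9, 53.6, 101.7]
ee_rot: [3.142, -0.0, -0.001]
force: [0.5, 0.4, -3.8]
opening: 51.7
finger_force: 42.9
position: [585.7, 53.6, 101.3]
force: [-0.3, -0.2, -3.8]
finger_force: 42.9
position: [585.9, 53.6, 101.4]
force: [-1.1, -0.7, -3.8]
finger_force: 42.9
position: [586.1, 53.6, 101.7]
force: [-0.1, -0.0, -2.6]
finger_force: 42.9
position: [586.3, 53.6, 102.0]
force: [-0.0, 0.3, -3.6]
finger_force: 42.9
```

Tin A reads about -3.6 N, so it is silver. It goes in the blue tray, far slot (504,-329).

```bash
python3 -m handwheel '[[0,0,0,0,0.5,0,0.4],[0,0,0,0,1,0,0.4],[0,0,0,0,1,0,0.4],[0,0,0,0,1,0,0.4],[0,0,0,0,1,0,0.4],[0,0,0,0,1,0,0.4],[0,0,0,0,1,0,0.4],[0,0,0,0,1,0,0.4]]'
python3 -m handwheel '[[0,0,0,-0.1,1,0,0.4],[0,0,0,-1,1,0,0.4],[0,0,0,-1,1,0,0.4],[0,0,0,-1,1,0,0.4],[0,0,0,-1,1,0,0.4],[0,0,0,0,1,0,0.4],[0,0,0,0,1,0,0.4],[0,0,0,0,1,0,0.4]]'
python3 -m handwheel '[[0,0,0,0,1,0,0.4],[0,0,0,0,1,0,0.4],[0,0,0,0,1,0,0.4],[0,0,0,0,0.65,0,0.4],[0,0,0,0,0,0.5,0.4],[0,0,0,0,0,1,0.4],[0,0,0,0,0,1,0.4],[0,0,0,0,0,1,0.4]]'
python3 -m handwheel '[[0,0,0,0,0,0.5,0.4],[0,0,0,0,0,0.1,0.4],[0,0,0,0,0,0,0.4],[0,0,0,0,0,0,0.4]]'
python3 -m handwheel '[[0,0,0,0,0,0.1,0.4],[0,0,0,0,0,0,0.4]]'
```

```text
clock: 18.75
position: [586.2, -97.8, 102.1]
ee_rot: [3.142, -0.0, 0.0]
force: [0.1, 0.6, -3.3]
opening: 51.6
finger_force: 42.9
clock: 19.75
position: [504.8, -257.9, 102.2]
ee_rot: [3.141, -0.0, 0.001]
force: [-0.5, 0.3, -3.2]
opening: 51.8
finger_force: 42.8
clock: 20.75
position: [503.9, -328.4, 30.8]
ee_rot: [-3.141, -0.0, 0.001]
force: [-0.5, 0.9, -3.4]
opening: 51.1
finger_force: 42.8
clock: 21.25
position: [504.6, -329.6, 20.8]
ee_rot: [3.141, -0.0, 0.001]
force: [-0.2, -0.7, -3.5]
opening: 50.9
finger_force: 42.8
clock: 21.5
position: [504.2, -329.4, 18.2]
ee_rot: [3.142, -0.001, 0.0]
force: [0.5, 0.5, -3.2]
opening: 51.6
finger_force: 42.8
```

```bash
for r in 1 2 3; do python3 -m handwheel '[[0,0,0,0,0,0.07,0.4],[0,0,0,0,0,0,0.4]]' | grep -E "^force|pos"; done
```

```text
position: [504.1, -329.3, 16.6]
force: [1.5, -0.0, -3.7]
position: [504.1, -329.3, 15.2]
force: [0.3, 0.9, -3.1]
position: [504.2, -329.4, 14.7]
force: [-4.3, 2.8, 14.6]
```

In contact with the floor. Release it and go to tin B at (573,-73.5).

```bash
python3 -m handwheel '[[0,0,0,0,0,0,0.76],[0,0,0,0,0,0,0.76],[0,0,0,0,0,-0.5,0.76],[0,0,0,0,0,-1,0.76],[0,0,0,0,0,-1,0.8],[0,0,0,0,0,-1,1],[0,0,0,1,-1,-1,1],[0,0,0,1,-1,-0.5,1]]'
python3 -m handwheel '[[0,0,0,1,-1,0,1],[0,0,0,0.45,-1,0,1],[0,0,0,0,-1,0,1],[0,0,0,0,-1,0,1],[0,0,0,0,-1,0,1],[0,0,0,0,-1,0,1],[0,0,0,0,-1,0,1],[0,0,0,0,-1,0,1]]'
python3 -m handwheel '[[0,0,0,0,-1,0,1],[0,0,0,0,-1,0,1],[0,0,0,0,-0.8,0,1],[0,0,0,0,0,0,1],[0,0,0,0,0,0,1]]'
python3 - <<'E'
from plant import *
import cv2
s=read_state();d=get_image('wrist');print(s['position'])
cv2.imwrite('pics/w3.png',d['img'])
cv2.imwrite('pics/top3.png',get_image('top')['img'])
E
```

```text
clock: 23.25
position: [545.1, -289.4, 115.8]
ee_rot: [3.141, -0.002, 0.002]
force: [0.5, 0.4, 0.4]
opening: 85.2
finger_force: 0.0
clock: 24.25
position: [573.2, -128.1, 113.9]
ee_rot: [3.142, -0.0, -0.0]
force: [-1.1, -1.1, 0.0]
opening: 85.3
finger_force: 0.0
clock: 24.88
position: [573.3, -73.5, 113.9]
ee_rot: [3.141, -0.0, 0.0]
force: [-0.2, -0.4, -0.2]
opening: 85.6
finger_force: 0.0
[573.34643476 -73.51189518 113.91417092]
```

View pics/w3.png

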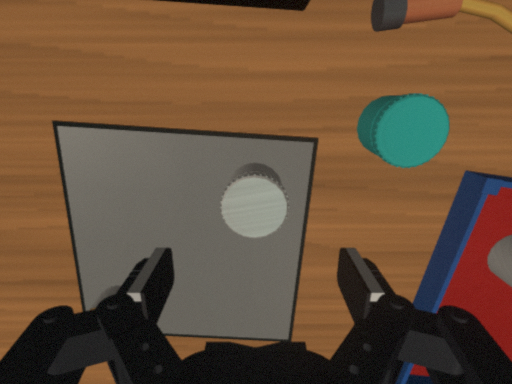

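Tin B is at (254,207), centred between the pads with nothing in the way. The turquoise decoy at (404,130) is clear.

```bash
python3 -m handwheel '[[0,0,0,0,0,0.5,1],[0,0,0,0,0,1,1],[0,0,0,0,0,1,1],[0,0,0,0,0,1,1],[0,0,0,0,0,1,1],[0,0,0,0,0,0.6,1],[0,0,0,0,0,0,0.6],[0,0,0,0,0,0,0.5]]' 40
python3 -m handwheel '[[0,0,0,0,0,0,0.4],[0,0,0,0,0,0,0.4],[0,0,0,0,0,0,0.4],[0,0,0,0,0,0,0.4],[0,0,0,0,0,0,0.4],[0,0,0,0,0,0,0.4]]'
python3 -m handwheel '[[0,0,0,0,0,-0.5,0.4],[0,0,0,0,0,-1,0.4],[0,0,0,0,0,-1,0.4],[0,0,0,0,0,-1,0.4],[0,0,0,0,0,-1,0.4],[0,0,0,0,0,0,0.4],[0,0,0,0,0,0,0.4]]'
for i in 1 2 3 4 ; do python3 -m handwheel '[[0,0,0,0,0,0,0.4]]' | grep -E "force|pos"; done
```

```text
clock: 25.98
position: [573.5, -73.5, 12.4]
ee_rot: [3.141, -0.001, 0.001]
force: [-5.1, -1.0, 30.7]
opening: 52.2
finger_force: 38.4
clock: 26.72
position: [573.8, -73.5, 12.5]
ee_rot: [3.141, -0.0, 0.002]
force: [-0.8, 0.1, 7.6]
opening: 51.7
finger_force: 42.3
clock: 27.6
position: [573.0, -73.3, 101.7]
ee_rot: [-3.142, 0.0, 0.0]
force: [-0.8, 0.8, -1.0]
opening: 52.1
finger_force: 41.9
position: [572.8, -73.3, 101.2]
force: [0.1, -0.5, -0.8]
finger_force: 41.9
position: [572.9, -73.3, 101.3]
force: [-0.0, -0.1, 0.1]
finger_force: 41.9
position: [573.1, -73.4, 101.5]
force: [-0.0, -0.2, 0.5]
finger_force: 41.9
position: [573.2, -73.4, 101.7]
force: [-0.4, 0.3, 0.1]
finger_force: 41.9
```

View pics/top3.png

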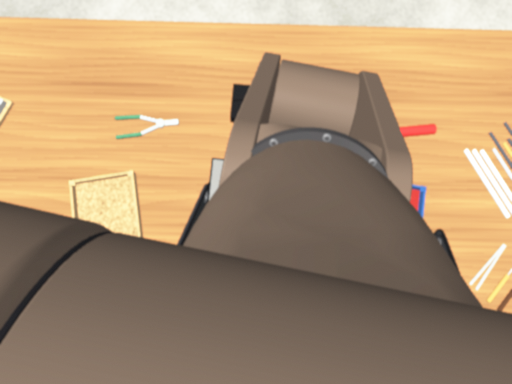

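The top view is mostly hidden by the arm and shows nothing amiss. Tin B is held (opening 52 mm) and reads about 0 to -1 N, so it is wax. It goes in the wooden tray, far slot (502,340).

```bash
python3 -m handwheel '[[0,0,0,0,-0.5,0,0.4],[0,0,0,0,-1,0,0.4],[0,0,0,0,-1,0,0.4],[0,0,0,0,-1,0,0.4],[0,0,0,0,-1,0,0.4],[0,0,0,0,-1,0,0.4],[0,0,0,0,-1,0,0.4],[0,0,0,0,-1,0,0.4]]'
python3 -m handwheel '[[0,0,0,-0.55,-1,0,0.4],[0,0,0,-1,-1,0,0.4],[0,0,0,-1,-1,0,0.4],[0,0,0,-1,-1,0,0.4],[0,0,0,0,-1,0,0.4],[0,0,0,0,-1,0,0.4],[0,0,0,0,-1,0,0.4],[0,0,0,0,-1,0,0.4]]'
python3 -m handwheel '[[0,0,0,0,-1,0,0.4],[0,0,0,0,-1,0,0.4],[0,0,0,0,-1,0,0.4],[0,0,0,0,-1,0,0.4],[0,0,0,0,-0.9,0,0.4],[0,0,0,0,-0.3,0,0.4],[0,0,0,0,0,0.5,0.4],[0,0,0,0,0,1,0.4]]'
python3 -m handwheel '[[0,0,0,0,0,1,0.4],[0,0,0,0,0,1,0.4],[0,0,0,0,0,0.5,0.4],[0,0,0,0,0,0.1,0.4],[0,0,0,0,0,0,0.4],[0,0,0,0,0,0,0.4]]'
python3 -m handwheel '[[0,0,0,0,0,0.1,0.4],[0,0,0,0,0,0,0.4]]'| grep -E "^force|pos"
for r in 1 2 3; do python3 -m handwheel '[[0,0,0,0,0,0.05,0.4],[0,0,0,0,0,0,0.4]]' | grep -E "^force|pos"; done
```

```text
clock: 29.1
position: [573.3, 78.0, 101.9]
ee_rot: [-3.142, 0.0, -0.0]
force: [0.7, 0.1, -1.2]
opening: 51.5
finger_force: 41.9
clock: 30.1
position: [502.7, 238.0, 101.8]
ee_rot: [-3.142, 0.001, -0.0]
force: [0.5, 0.3, -0.9]
opening: 51.9
finger_force: 41.9
clock: 31.1
position: [502.6, 340.3, 71.6]
ee_rot: [-3.141, 0.001, -0.001]
force: [-0.1, -1.0, -0.8]
opening: 51.7
finger_force: 41.9
clock: 31.85
position: [502.7, 340.8, 20.6]
ee_rot: [-3.141, 0.0, -0.001]
force: [0.0, -0.5, -0.2]
opening: 51.8
finger_force: 41.9
position: [502.4, 340.7, 18.0]
force: [-0.0, -0.1, -0.9]
position: [502.3, 340.6, 16.8]
force: [0.0, 0.8, -0.5]
position: [502.3, 340.6, 15.8]
force: [0.1, -0.4, -0.9]
position: [502.3, 340.6, 14.8]
force: [-0.3, -0.0, 0.3]
```

```bash
python3 -m handwheel '[[0,0,0,0,0,0.025,0.4],[0,0,0,0,0,0,0.4],[0,0,0,0,0,0,0.76],[0,0,0,0,0,0,0.76],[0,0,0,0,0,-0.5,0.76],[0,0,0,0,0,-1,0.76],[0,0,0,0,0,-1,0.8],[0,0,0,0,0,-1,1]]'
python3 -m handwheel '[[0,0,0,0,-1,-1,1],[0,0,0,0,-1,-1,1],[0,0,0,-1,-1,-1,1],[0,0,0,-1,-1,-1,1],[0,0,0,-1,-1,-1,1],[0,0,0,-1,-1,-1,1],[0,0,0,-1,-1,0,1],[0,0,0,-1,-1,0,1]]'
python3 -m handwheel '[[0,0,0,-1,-1,0,1],[0,0,0,-1,-1,0,1],[0,0,0,-1,-1,0,1],[0,0,0,-1,-1,0,1],[0,0,0,-1,-1,0,1],[0,0,0,-1,-1,0,1],[0,0,0,-1,-1,0,1],[0,0,0,-1,0,0,1]]'
python3 - <<'E'
from plant import *
from h import *
t=get_image('top')['img'];s=get_image('side')['img']
a=cv2.imread('pics/top0.png')
cv2.imwrite('pics/fin.png',np.vstack([t[60:320],s[90:350]]))
E
```

```text
clock: 33.85
position: [502.7, 340.8, 86.6]
ee_rot: [-3.141, 0.0, -0.002]
force: [0.2, 0.3, 0.2]
opening: 84.0
finger_force: 0.0
clock: 34.85
position: [381.8, 501.4, 206.5]
ee_rot: [-3.14, 0.0, -0.002]
force: [-0.6, 0.1, 0.7]
opening: 85.6
finger_force: 0.0
clock: 35.85
position: [221.5, 641.6, 205.7]
ee_rot: [-3.14, -0.001, -0.001]
force: [0.1, -0.7, -0.2]
opening: 85.5
finger_force: 0.0
```

View pics/fin.png

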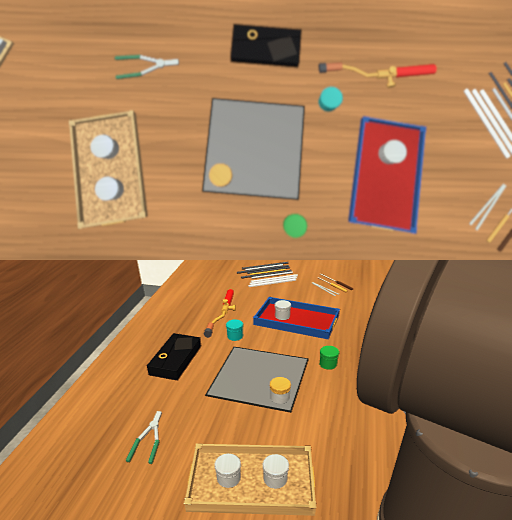

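Two wax tins stand upright in the wooden tray at (104,146) and (107,188), and the silver tin stands upright in the red-lined tray at (393,152). The brass-lidded tin and the tools are where they were. Handing in.

```bash
python3 -c "
from plant import *
print(sign_off())"
```

```text
the job is handed in; nothing more can be done
None
```

The job is handed in at about 36 s of 64 s: one silver tin (about 3.6 N) stands in the blue tray and two wax tins (about 1 N or less) in the wooden tray, all upright, with the bystanders not visibly moved; `sign_off()` returned no verdict.

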